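# Thread the cleaned wheel parts onto their spindles

## Task

Put the cleaned motorcycle wheel parts on their two spindle stands so they come off in the right order for refitting. On the tall spindle: the sprocket at the bottom with its boss up, then the plain spacer tube on it, then the hexagonal nut on top; the bearing goes on the short spindle. Leave every part lying flat and fully down on what is below it, and do not push about or knock over the mug, the mirror or the bulb.

Things in the scene. Friction and masses are not known exactly. Their poses are not given: they have to be found in the camera images.
- sprocket_c (a point): Centre (half-way up, on the bore axis) of the loose steel sprocket, lying flat with its boss up at the start. Toothed disc 80 mm over the 18 teeth (solid disc 72 mm), 8 mm thick; on it a round boss of 44 mm diameter rising 14 mm, so 22 mm tall in all; through bore 26 mm. z is its axis, pointing from disc to boss. The boss is the easy grip. About 0.26 kg.
- spacer_c (a point): Centre (half-way up) of the loose aluminium spacer, a plain tube standing on end: 36 mm outside, 26 mm bore, 30 mm tall. z along its axis; either end may be up. About 0.06 kg.
- nut_c (a point): Centre (half-way up) of the loose steel axle nut, lying flat: hexagon 46 mm across flats, 20 mm tall, through bore 26 mm. z along its axis; its x axis is square to one pair of flats, so flats repeat every 60 degrees. Either face may be up. About 0.19 kg.
- bearing_c (a point): Centre (half-way up) of the loose wheel bearing, lying flat: round steel ring with a dark seal on its face, 62 mm outside, 16 mm tall, bore 26 mm. z along its axis; either face may be up. About 0.20 kg.
- tall_stand: Tall spindle stand, fixed to the shelf. Origin at the centre of its underside, z up. Round grey foot 90 mm diameter and 12 mm thick; on its centre an upright steel post of 18 mm diameter reaching 75 mm above the shelf (63 mm above the foot), its last 6 mm tapering to 12 mm.
- short_stand: Short spindle stand, fixed to the shelf. Origin at the centre of its underside, z up. Square dark wooden foot 90 by 90 mm, 12 mm thick; on its centre an upright steel post of 18 mm diameter reaching 38 mm above the shelf (26 mm above the foot), its last 6 mm tapering to 12 mm.
- mug: Bystander: white ceramic mug of bolts, 80 mm across, 92 mm tall, handle at its +y reaching 67 mm from the axis. Loose. Origin at the centre of its underside.
- mirror: Bystander: round mirror of 96 mm diameter upright on a short black stem and a 76 mm round foot, 186 mm tall in all. Loose. Origin at the centre of its underside.
- bulb: Bystander: spare headlight bulb standing on its 42 mm flange, 63 mm tall. Loose. Origin at the centre of its underside.
There are look-alikes about, which are no part of the job. What is shaped like the part that bears sprocket_c but pink is not meant.

How it is judged:
By the outcome, as a careful person would: the job done as asked, in the order asked, and still so for the second after the job is handed in, with the robot touching nothing.
It also fails if it takes over 112 s, if anything falls off the work surface, if the arm or the gripper's body presses on something with over 40 N, if the wrist force passes 120 N, or if a joint passes its speed limit or range.

## Robot

A 6-joint arm with a two-finger parallel gripper is mounted at the origin on the work surface. World frame = base frame: x ahead of the robot, y to its left, z up, the work surface at z = 0. Lengths are in m, angles in rad, forces in N, time in s.
With the tool pointing down it reaches from about 0.225 to 0.875 m from the base axis. Payload 3.4 kg.
Tool frame: the origin (TCP) lies at the very end of the fingers, on their centre line; the grasp point (between the pads) lies 19 mm behind it (grip_depth is the distance from the TCP to the grasp point, in m); x points along the fingers, z is the direction in which the jaws open and shut, and the axes are right-handed (so a half turn about x gives the same grasp; the last joint's range is limited). The gripper opens to 85 mm and grips with 20 to 120 N. Pads are 22 mm wide; open, the fingers measure 114 mm over their backs; the gripper's body (76 mm by 85 mm) begins 54 mm behind the grasp point. The pads swing forward as they close: fully open they stand 13 mm farther back than shut.
Start: joints at [-1.367, 0.276, 1.505, -0, 1.361, -0.121], TCP at [0.183, -0.545, 0.231] pointing down, gripper open.
Joint ranges: [-2.89, 2.89], [-0.75, 2.08], [0.22, 2.7], [-1.18, 4.32], [0.11, 2.71], [-2.7, 2.7]. Speed limits (rad/s): [2.57, 2.57, 3.14, 3.14, 3.14, 3.14].

## Interface

Orientations are given as a unit quaternion [w, x, y, z].
In Python, from rig import get_state, get_image, sign_off, grip_depth gives the robot as it stands. The module is installed in compiled form; this text tells all that it offers.
- The arm moves only by the tool arm_command, never from a script. Its argument "series" is a list of rows, each an object with "dp": the shift along the tool's x, y, z scaled (see below), a list of three; "angular": the turn, a rotation vector about the tool's x, y, z scaled (see below), a list of three; "gripper": the finger opening in mm, from 0 to 85.4. A call has exactly 8 rows; each row shifts and turns the pose as measured when the row begins, along the tool's axes as they then stand; what a row does not reach is not made up. The controller multiplies each number of a shift by 0.12 m and each number of a turn by 90 degrees. A row lasts 1/8 s, in which the tool goes at most 62.5 mm and 10.7 degrees, less where a joint would pass 70% of its speed; a pose out of reach is approached as far as the arm can. A call with a number of a shift or a turn outside -1 to 1 is refused whole. A call with a gripper value outside its range is refused whole. The fingers move at their own pace and stop on an object; "grip_force" is the grip in N (left out, the last holds). Time passes only in rows, so rows that do not move let the fingers close, or fill a call up. It gives the time, the measured TCP pose, the force and the opening at its end, in the units of the state.
- get_state(): the state, without advancing time (a new reading comes with each control period).
- get_image(name): name is "side" or "top"; returns a dict with "image" (400x640x3 uint8, blue, green, red), "depth" (400x640 float32, m along the optical axis (not along the pixel's ray), 0 where there is no reading), "mtx" (3x3 intrinsics, pixels), "view" (4x4, takes a point from world to camera coordinates). Camera axes: x right, y up, looking along -z (the intrinsics and any distortion apply to the point x, -y, -z); pixel columns grow to the right and rows downward; lengths in m; the calibration is good to about 2 mm. A picture is of the moment at which its call begins.
- sign_off(): hands the job in, once; it reports no verdict.
The state is a dict: "clock": time; "qpos": joint angles; "qd": joint speeds; "effort": joint torques, N m; "position": TCP position; "ee_rot": TCP orientation; "contact_force": force on the tool from outside, world axes, zero at the start; "moment": the same for the moment, N m; "width": finger opening in m.
Only numpy, scipy, OpenCV 4.12 (cv2) and the standard library are available. Lean on these libraries where they do the work, as an engineer would, in place of code of your own. Each camera call takes 0.05 s, during which the arm holds its last target. There are 200 camera calls.

## Working session

There is one attempt and no reset: what is moved stays moved. The work goes in short steps, Python scripts to look and compute and a tool call to move; the robot and the scene stay as the last step left them, time stands still between calls to the robot, and variables do not carry over. Pictures are saved under pics/ and viewed, about 12 in all and at most 16, crops included, and the job is handed in when it is done.

Besides the shell and the picture viewer there is one more tool, called after "Call:" as name([rows], argument=value, ...), one row to a line, values as JSON. arm_command: Moves the arm, as the interface text tells. Its arguments: {"type":"object","properties":{"series":{"type":"array","items":{"type":"object","properties":{"dp":{"type":"array","items":{"type":"number"}},"angular":{"type":"array","items":{"type":"number"}},"gripper":{"type":"number"}}}},"grip_force":{"type":"number"}},"required":["series"]}

```bash
mkdir -p pics; python3 - <<'E'
from rig import *
import cv2,numpy as np
print(get_state(),grip_depth)
for n in("top","side"):
    d=get_image(n);cv2.imwrite(f"pics/{n}0.png",d["image"]);print(n,d["mtx"],d["view"],d["depth"][200,320]);np.savez(f"{n}0.npz",**d)
E
```

```text
{'clock': 0.0, 'qpos': array([-1.36699874e+00,  2.76612329e-01,  1.50617964e+00, -2.87665406e-06,
        1.36071827e+00, -1.20990071e-01]), 'qd': array([-0.0002556 ,  0.00167996,  0.00069789,  0.00197811, -0.00189222,
        0.00034643]), 'effort': array([ 2.08947880e-03, -4.16779125e+01, -2.45807594e+01, -6.38481310e-05,
        1.08723115e-02, -1.24965911e-05]), 'position': array([ 0.18337251, -0.5443884 ,  0.23041132]), 'ee_rot': array([ 0.5737624 ,  0.41303909,  0.5747614 , -0.41212226]), 'contact_force': array([ 1.26631982, -0.06905798, -0.89093627]), 'moment': array([ 0.02502127, -0.03760697,  0.01146091]), 'width': 0.0851258560083884} 0.0187
top [[416.43356612   0.         314.57860236]
 [  0.         416.43356612 195.81706239]
 [  0.           0.           1.        ]] [[ 2.91405037e-02 -9.99574352e-01  1.39527034e-03 -1.47244888e-02]
 [ 9.99076173e-01  2.91700311e-02  3.15580544e-02 -4.84455359e-01]
 [-3.15853219e-02  4.74363750e-04  9.99500947e-01 -1.29707150e+00]
 [ 0.00000000e+00  0.00000000e+00  0.00000000e+00  1.00000000e+00]] 1.3026928
side [[515.04557589   0.         310.4481811 ]
 [  0.         515.04557589 197.66411248]
 [  0.           0.           1.        ]] [[-8.75799524e-01 -4.82673677e-01  1.14670931e-03  4.42491410e-01]
 [ 2.94014026e-01 -5.31594094e-01  7.94332091e-01 -1.81621893e-01]
 [-3.82793607e-01  6.96012816e-01  6.07482686e-01 -1.51074504e+00]
 [ 0.00000000e+00  0.00000000e+00  0.00000000e+00  1.00000000e+00]] 1.711727
```

View pics/top0.png

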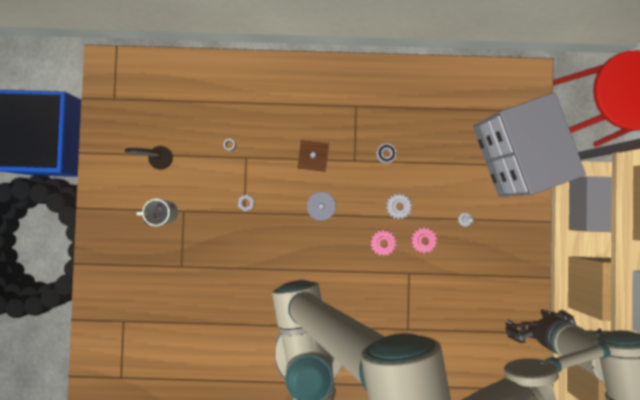

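View pics/side0.png

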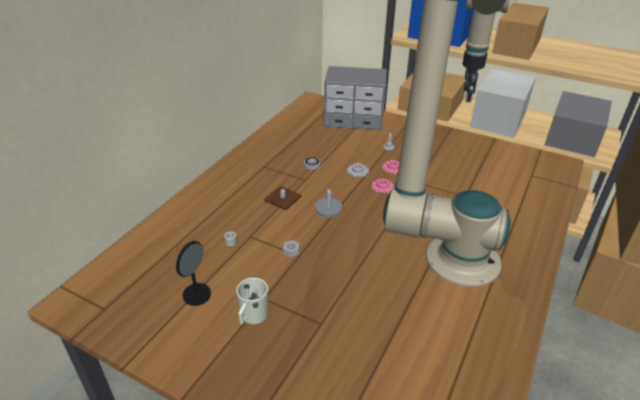

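Top image: sprocket candidates are grey (399,206) and pink (383,243), (424,240). The steel-grey one is meant; pink is excluded. Other parts there: bearing (386,153), spacer (229,145), nut (245,203), tall stand (321,206), short stand (313,155). I'll confirm them in an enlarged crop and measure.

```bash
cat >h.py <<'E'
import numpy as np,cv2
from scipy.spatial.transform import Rotation as R
from rig import *
def ray(d,uv,z):
    V=d["view"];K=d["mtx"];Rt=V[:3,:3];c=-Rt.T@V[:3,3]
    p=np.linalg.solve(K,[uv[0],uv[1],1]);w=Rt.T@[p[0],-p[1],-p[2]]
    return c+w*(z-c[2])/w[2]
def proj(d,X):
    c=d["view"][:3,:3]@X+d["view"][:3,3];p=d["mtx"]@[c[0],-c[1],-c[2]];return p[:2]/p[2]
def blobs(d,roi=(200,130,480,260)):
    im=d["image"];hsv=cv2.cvtColor(im,cv2.COLOR_BGR2HSV).astype(int)
    x0,y0,x1,y1=roi
    m=((hsv[...,1]<75)|(hsv[...,2]<95)).astype(np.uint8)
    m2=np.zeros_like(m);m2[y0:y1,x0:x1]=m[y0:y1,x0:x1]
    return [(c,cv2.contourArea(c)) for c in cv2.findContours(m2,cv2.RETR_EXTERNAL,cv2.CHAIN_APPROX_NONE)[0] if cv2.contourArea(c)>25]
def go(xyz,yaw):
    """tool shift (scaled) to TCP xyz, and turn (scaled) to tool down with jaw axis at yaw"""
    s=get_state();q=s["ee_rot"];T=R.from_quat([q[1],q[2],q[3],q[0]]);M=T.as_matrix()
    print("clk",s["clock"].round(2) if hasattr(s["clock"],'round') else s["clock"],"tcp",s["position"].round(4),"w",round(s["width"],4),"F",s["contact_force"].round(1))
    print("y",M[:,1].round(3),"z",M[:,2].round(3))
    print("dp",(M.T@(np.array(xyz)-s["position"])/.12).round(3))
    z=np.array([np.cos(yaw),np.sin(yaw),0]);
    if z@M[:,2]<0:z=-z
    x=np.array([0,0,-1.]);D=np.c_[x,np.cross(z,x),z]
    print("rot",(R.from_matrix(M.T@D).as_rotvec()/(np.pi/2)).round(3))
E
python3 - <<'E'
from h import *
d=dict(np.load("top0.npz"));
for c,a in blobs(d):
    (e,ax,an)=cv2.minAreaRect(c);m=cv2.moments(c);u=(m['m10']/a+0,m['m01']/m['m00']);u=(m['m10']/m['m00'],u[1])
    print("cen",np.round(u,1),"area",a,"rect",np.round(ax,1),round(an,1),"@z0",ray(d,u,0)[:2].round(4),"@.015",ray(d,u,.015)[:2].round(4))
s=dict(np.load("side0.npz"))
for n,u,z in[("bearing",(312,160),.016),("nut",(291,244),.02)]:print(n,ray(s,u,z))
im=d["image"][125:265,195:485];cv2.imwrite("pics/topcrop.png",cv2.resize(im,None,fx=2.75,fy=2.75,interpolation=cv2.INTER_CUBIC))
n=d["image"][190:218,228:262];n=cv2.resize(n,None,fx=14,fy=14,interpolation=cv2.INTER_CUBIC);
cv2.imwrite("pics/nut.png",n)
go([.4,-.2,.2],0)
E
```

```text
cen [464.8 219.4] area 148.5 rect [14.1 13.4] 45.0 @z0 [ 0.4246 -0.4753] @.015 [ 0.4248 -0.4699]
cen [398.4 206.1] area 475.5 rect [24. 25.] 90.0 @z0 [ 0.4603 -0.2655] @.015 [ 0.4601 -0.2625]
cen [245.6 202.6] area 201.0 rect [17.  15.6] 45.0 @z0 [0.4571 0.2158] @.015 [0.457  0.2133]
cen [320.8 205.9] area 633.5 rect [28. 28.] 90.0 @z0 [ 0.4537 -0.021 ] @.015 [ 0.4535 -0.0208]
cen [312.6 154.6] area 26.5 rect [5. 7.] 0.0 @z0 [0.6151 0.0096] @.015 [0.6132 0.0095]
cen [385.9 153. ] area 312.5 rect [20. 20.] 90.0 @z0 [ 0.627 -0.222] @.015 [ 0.6249 -0.2195]
cen [229.1 144.3] area 111.5 rect [12.  11.3] 45.0 @z0 [0.6401 0.2743] @.015 [0.6378 0.2712]
cen [477.2 134.4] area 34.5 rect [14.  5.] 90.0 @z0 [ 0.6946 -0.51  ] @.015 [ 0.6918 -0.5042]
bearing [ 0.62699455 -0.23275677  0.016     ]
nut [0.45995759 0.20221666 0.02      ]
clk 0.1 tcp [ 0.1834 -0.5445  0.2305] w 0.0854 F [ 0.6 -1.5  0. ]
y [0.948 0.319 0.   ] z [ 0.319 -0.948 -0.002]
dp [ 0.258  2.627 -2.144]
rot [-0.793 -0.001 -0.001]
```

View pics/topcrop.png

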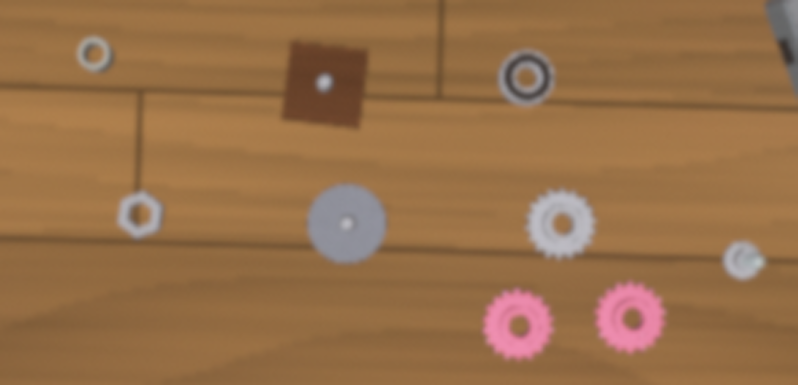

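View pics/nut.png

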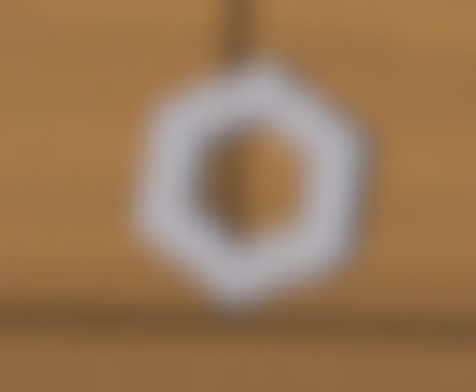

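The crop shows the grey sprocket (562,223) with its boss up, two pink look-alikes, the nut, spacer and bearing. In the nut crop one pair of flats sits left and right, tilted about 8°, so its normal is at about 84° world yaw. First move: turn the jaws onto the y axis and head for the sprocket.

Call:
arm_command([
  {"dp": [0,0,0],"angular": [0.105,0,0],"gripper": 85},
  {"dp": [0,0,0],"angular": [0.105,0,0],"gripper": 85},
  {"dp": [0,0.33,-0.33],"angular": [0,0,0],"gripper": 85},
  {"dp": [0,0.33,-0.33],"angular": [0,0,0],"gripper": 85},
  {"dp": [0,0.33,-0.33],"angular": [0,0,0],"gripper": 85},
  {"dp": [0,0.33,-0.33],"angular": [0,0,0],"gripper": 85},
  {"dp": [0,0.33,-0.33],"angular": [0,0,0],"gripper": 85},
  {"dp": [0,0.33,-0.33],"angular": [0,0,0],"gripper": 85},
], grip_force=50)

```text
clock: 1.1
position: [0.4289, -0.3069, 0.227]
ee_rot: [0.491, 0.507, 0.496, -0.505]
contact_force: [1.3, -1.2, 0.3]
width: 0.085
```

```bash
python3 - <<'E'
from h import *
go([.46,-.264,.10],np.pi/2)
s=dict(np.load("side0.npz"))
for n,X in dict(spr=(.460,-.264,.015),tall=(.4536,-.0208,.075),short=(.610,.009,.038),bear=(.6256,-.2203,.016),nut=(.457,.2133,.02),spac=(.637,.2702,.03)).items(): print(n,proj(s,np.array(X)).round(1))
im=s["image"][140:270,215:425];cv2.imwrite("pics/sidecrop.png",cv2.resize(im,None,fx=3.5,fy=3.5,interpolation=cv2.INTER_CUBIC))
E
```

```text
clk 1.1 tcp [ 0.4289 -0.3069  0.227 ] w 0.085 F [ 1.3 -1.2  0.3]
y [ 1.    -0.026 -0.003] z [-0.026 -1.    -0.006]
dp [ 1.06   0.253 -0.357]
rot [-0.016 -0.004  0.002]
spr [356.7 168.4]
tall [327.7 190.7]
short [281.6 190.7]
bear [310.7 161.7]
nut [290.  246.6]
spac [228.7 235.6]
```

View pics/sidecrop.png

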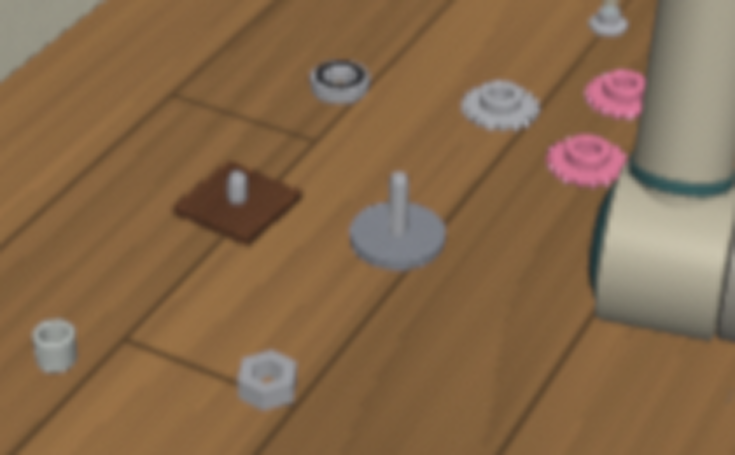

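Side crop: all parts sit about 1.4 px right of and above the predictions from the top view, a consistent calibration difference of about 6 mm in y. I'll split it and check against the fingertips when close. Now lowering over the sprocket.

Call:
arm_command([
  {"dp": [0.0,0.13,-0.16],"angular": [-0.016,-0.004,0.002],"gripper": 85},
  {"dp": [0.2,0.12,-0.16],"angular": [0,0,0],"gripper": 85},
  {"dp": [0.3,0,0],"angular": [0,0,0],"gripper": 85},
  {"dp": [0.3,0,0],"angular": [0,0,0],"gripper": 85},
  {"dp": [0.3,0,0],"angular": [0,0,0],"gripper": 75},
  {"dp": [0.2,0,0],"angular": [0,0,0],"gripper": 70},
  {"dp": [0,0,0],"angular": [0,0,0],"gripper": 64},
  {"dp": [0,0,0],"angular": [0,0,0],"gripper": 64},
])

```text
clock: 2.1
position: [0.4634, -0.2623, 0.0658]
ee_rot: [0.502, 0.498, 0.503, -0.497]
contact_force: [0.4, -0.5, -0.1]
width: 0.0643
```

```bash
python3 - <<'E'
from h import *
go([.46,-.267,.012],np.pi/2)
s=get_image("side");p=get_state()["position"]
for n,X in dict(tcp=p,tip_l=p+[0,.032,.006],tip_r=p+[0,-.032,.006],boss=np.array([.46,-.267,.022])).items(): print(n,((proj(s,np.array(X))-[310,110])*9).round(1))
im=s["image"][110:190,310:410];cv2.imwrite("pics/s2.png",cv2.resize(im,None,fx=7,fy=7,interpolation=cv2.INTER_CUBIC))
E
```

```text
clk 2.1 tcp [ 0.4634 -0.2623  0.0658] w 0.0643 F [ 0.4 -0.5 -0.1]
y [1.    0.009 0.   ] z [ 0.009 -1.    -0.002]
dp [ 0.449 -0.029  0.039]
rot [ 0.006 -0.001 -0.   ]
tcp [417.8 418.3]
tip_l [384.1 444.4]
tip_r [452.3 367.4]
boss [424.2 507.2]
```

View pics/s2.png

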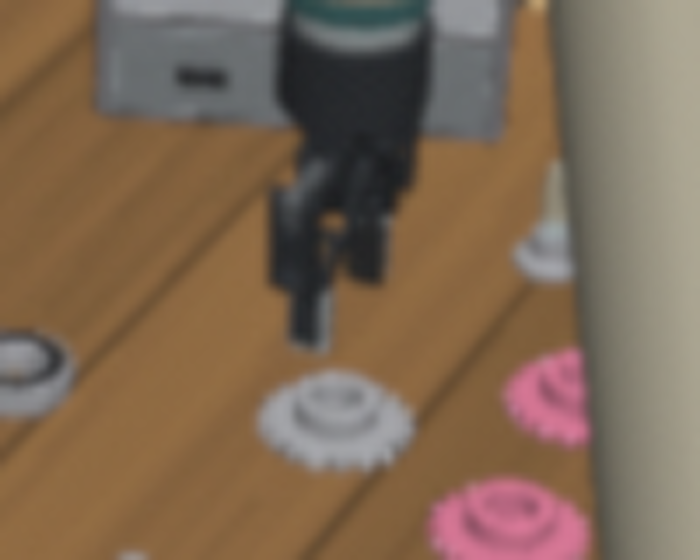

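The fingertips (mid (338,314)) appear 1.8 px right of their FK prediction (325,316). So the side camera carries most of the bias and the top view is right to about 2 mm. Descending and closing on the boss.

Call:
arm_command([
  {"dp": [0.13,-0.028,0.027],"angular": [0.006,0,0],"gripper": 64},
  {"dp": [0.15,0,0],"angular": [0,0,0],"gripper": 64},
  {"dp": [0.12,0,0],"angular": [0,0,0],"gripper": 64},
  {"dp": [0.06,0,0],"angular": [0,0,0],"gripper": 64},
  {"dp": [0,0,0],"angular": [0,0,0],"gripper": 64},
  {"dp": [0,0,0],"angular": [0,0,0],"gripper": 58},
  {"dp": [0,0,0],"angular": [0,0,0],"gripper": 52},
  {"dp": [0,0,0],"angular": [0,0,0],"gripper": 48},
])

```text
clock: 3.15
position: [0.4645, -0.2686, 0.0156]
ee_rot: [0.504, 0.502, 0.496, -0.499]
contact_force: [0.9, 2.0, 1.2]
width: 0.048
```

Call:
arm_command([
  {"dp": [0,0,0],"angular": [0,0,0],"gripper": 40},
  {"dp": [0,0,0],"angular": [0,0,0],"gripper": 38},
  {"dp": [0,0,0],"angular": [0,0,0],"gripper": 38},
  {"dp": [0,0,0],"angular": [0,0,0],"gripper": 38},
  {"dp": [0,0,0],"angular": [0,0,0],"gripper": 38},
  {"dp": [0,0,0],"angular": [0,0,0],"gripper": 38},
  {"dp": [0,0,0],"angular": [0,0,0],"gripper": 38},
  {"dp": [0,0,0],"angular": [0,0,0],"gripper": 38},
])

```text
clock: 4.15
position: [0.4645, -0.2683, 0.0164]
ee_rot: [0.504, 0.502, 0.495, -0.499]
contact_force: [-1.2, 0.4, 1.4]
width: 0.0399
```

```bash
python3 - <<'E'
from h import *
go([.46,-.2655,.0095],np.pi/2)
for i in range(3):
    s=get_image("side");st=get_state();print(st["position"].round(4),st["width"])
im=s["image"][120:190,310:410];cv2.imwrite("pics/s3.png",cv2.resize(im,None,fx=7,fy=7,interpolation=cv2.INTER_CUBIC))
E
```

```text
clk 4.15 tcp [ 0.4645 -0.2683  0.0164] w 0.0399 F [-1.2  0.4  1.4]
y [ 1.    -0.001  0.011] z [-0.001 -1.     0.006]
dp [ 0.057 -0.038 -0.024]
rot [-0.001  0.004 -0.007]
[ 0.4645 -0.2683  0.0164] 0.04008351819798302
[ 0.4645 -0.2683  0.0164] 0.04010794327620076
[ 0.4645 -0.2683  0.0164] 0.0404287815179831
```

View pics/s3.png

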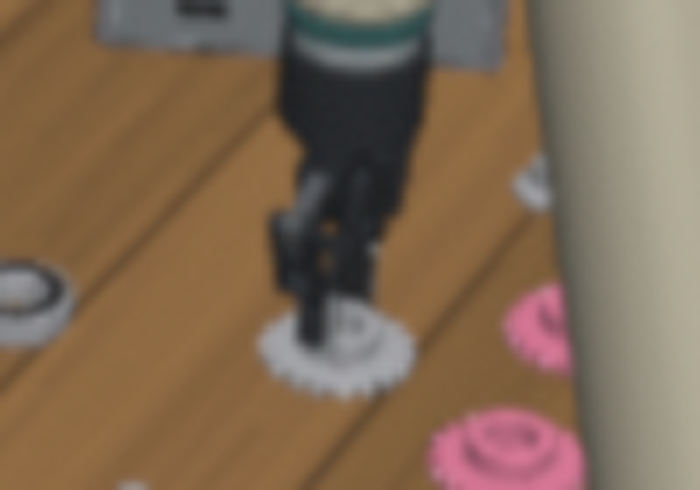

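The pads (mid (337,322)) sit about 5 mm to +x of the boss axis (348,322) and a little high. I'll reopen, correct, and close again.

Call:
arm_command([
  {"dp": [0,0,0],"angular": [0,0,0],"gripper": 58},
  {"dp": [0,0,0],"angular": [0,0,0],"gripper": 58},
  {"dp": [0,-0.02,0],"angular": [0,0.004,-0.007],"gripper": 58},
  {"dp": [0.03,-0.02,-0.01],"angular": [0,0,0],"gripper": 58},
  {"dp": [0.03,-0.01,-0.01],"angular": [0,0,0],"gripper": 58},
  {"dp": [0,0,0],"angular": [0,0,0],"gripper": 58},
  {"dp": [0,0,0],"angular": [0,0,0],"gripper": 58},
  {"dp": [0,0,0],"angular": [0,0,0],"gripper": 58},
])

```text
clock: 5.3
position: [0.4582, -0.2665, 0.0084]
ee_rot: [-0.5, -0.5, -0.5, 0.5]
contact_force: [0.0, -0.2, 0.0]
width: 0.0581
```

```bash
python3 - <<'E'
from h import *
go([.46,-.267,.0095],np.pi/2)
E
```

```text
clk 5.3 tcp [ 0.4582 -0.2665  0.0084] w 0.0581 F [ 0.  -0.2  0. ]
y [ 1. -0.  0.] z [-0. -1.  0.]
dp [-0.01   0.015  0.004]
rot [-0.  0. -0.]
```

Call:
arm_command([
  {"dp": [-0.015,0.012,0],"angular": [0,0,0],"gripper": 52},
  {"dp": [0,0,0],"angular": [0,0,0],"gripper": 46},
  {"dp": [0,0,0],"angular": [0,0,0],"gripper": 36},
  {"dp": [0,0,0],"angular": [0,0,0],"gripper": 30},
  {"dp": [0,0,0],"angular": [0,0,0],"gripper": 30},
  {"dp": [-0.1,0,0],"angular": [0,0,0],"gripper": 30},
  {"dp": [-0.1,0,0],"angular": [0,0,0],"gripper": 30},
  {"dp": [0,0,0],"angular": [0,0,0],"gripper": 30},
])

```text
clock: 6.3
position: [0.4596, -0.2664, 0.036]
ee_rot: [-0.5, -0.5, -0.5, 0.5]
contact_force: [0.2, 0.7, -2.4]
width: 0.0409
```

```bash
python3 - <<'E'
from h import *
go([.4536,-.022,.14],np.pi/2)
s=get_image("side")
im=s["image"][110:190,310:410];cv2.imwrite("pics/s4.png",cv2.resize(im,None,fx=7,fy=7,interpolation=cv2.INTER_CUBIC))
E
```

```text
clk 6.3 tcp [ 0.4596 -0.2664  0.036 ] w 0.0409 F [ 0.2  0.7 -2.4]
y [ 1. -0. -0.] z [-0. -1.  0.]
dp [-0.868 -0.051 -2.036]
rot [-0.  0.  0.]
```

View pics/s4.png

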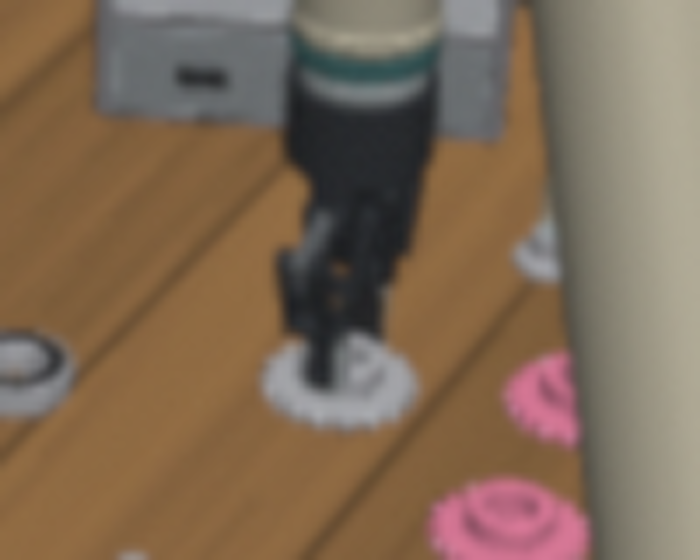

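Sprocket is up (2.4 N, level). Carrying it to above the tall spindle.

Call:
arm_command([
  {"dp": [-0.25,0,0],"angular": [0,0,0],"gripper": 30},
  {"dp": [-0.25,0,-0.1],"angular": [0,0,0],"gripper": 30},
  {"dp": [-0.2,0,-0.3],"angular": [0,0,0],"gripper": 30},
  {"dp": [0,-0.02,-0.4],"angular": [0,0,0],"gripper": 30},
  {"dp": [0,-0.03,-0.4],"angular": [0,0,0],"gripper": 30},
  {"dp": [0,0,-0.4],"angular": [0,0,0],"gripper": 30},
  {"dp": [0,0,-0.25],"angular": [0,0,0],"gripper": 30},
  {"dp": [0,0,-0.15],"angular": [0,0,0],"gripper": 30},
])

```text
clock: 7.35
position: [0.4522, -0.0199, 0.1209]
ee_rot: [0.498, 0.501, 0.5, -0.501]
contact_force: [0.6, 0.7, -2.8]
width: 0.0413
```

```bash
python3 - <<'E'
from h import *
go([.4536,-.022,.095],np.pi/2)
E
```

```text
clk 7.35 tcp [ 0.4522 -0.0199  0.1209] w 0.0413 F [ 0.6  0.7 -2.8]
y [ 1.    -0.005 -0.002] z [-0.005 -1.    -0.003]
dp [0.215 0.012 0.018]
rot [-0.003 -0.002  0.002]
```

Lower to just above the tip, then look.

Call:
arm_command([
  {"dp": [0.1,0.012,0.018],"angular": [-0.003,-0.002,0.002],"gripper": 30},
  {"dp": [0.1,0,0],"angular": [0,0,0],"gripper": 30},
  {"dp": [0,0,0],"angular": [0,0,0],"gripper": 30},
  {"dp": [0,0,0],"angular": [0,0,0],"gripper": 30},
  {"dp": [0,0,0],"angular": [0,0,0],"gripper": 30},
  {"dp": [0,0,0],"angular": [0,0,0],"gripper": 30},
  {"dp": [0,0,0],"angular": [0,0,0],"gripper": 30},
  {"dp": [0,0,0],"angular": [0,0,0],"gripper": 30},
])

```text
clock: 8.35
position: [0.4532, -0.0236, 0.0948]
ee_rot: [-0.5, -0.5, -0.5, 0.501]
contact_force: [-0.1, -0.4, -2.8]
width: 0.0412
```

```bash
python3 - <<'E'
from h import *
go([.4536,-.022,.095],np.pi/2)
s=get_image("side")
# expected disc rim vs post via masks: disc centroid
im=s["image"][130:230,270:390];cv2.imwrite("pics/s5.png",cv2.resize(im,None,fx=6,fy=6,interpolation=cv2.INTER_CUBIC))
p=get_state()["position"]
for dz in(-.010,-.002):print(((proj(s,p+[0,0,dz])-[270,130])*6).round(0))
for X in((.4536,-.022,.075),(.4536,-.022,.012)):print(((proj(s,np.array(X))-[270,130])*6).round(0))
E
```

```text
clk 8.35 tcp [ 0.4532 -0.0236  0.0948] w 0.0412 F [-0.1 -0.4 -2.8]
y [ 1. -0. -0.] z [-0.    -1.     0.001]
dp [-0.001  0.003 -0.013]
rot [-0.     0.001  0.   ]
[350. 347.]
[350. 335.]
[347. 363.]
[345. 455.]
```

View pics/s5.png

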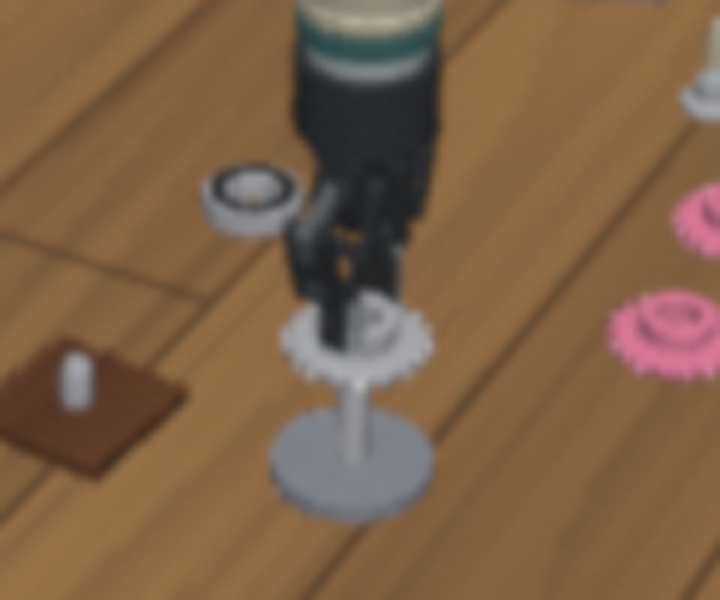

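The sprocket disc (centre (358,340)) is over the post (353,380), about 2 mm to the image right. Nudging by that and lowering.

Call:
arm_command([
  {"dp": [0,0.012,-0.015],"angular": [0,0,0],"gripper": 30},
  {"dp": [0.08,0,0],"angular": [0,0,0],"gripper": 30},
  {"dp": [0.08,0,0],"angular": [0,0,0],"gripper": 30},
  {"dp": [0.08,0,0],"angular": [0,0,0],"gripper": 30},
  {"dp": [0.08,0,0],"angular": [0,0,0],"gripper": 30},
  {"dp": [0.08,0,0],"angular": [0,0,0],"gripper": 30},
  {"dp": [0.08,0,0],"angular": [0,0,0],"gripper": 30},
  {"dp": [0,0,0],"angular": [0,0,0],"gripper": 30},
])

```text
clock: 9.4
position: [0.454, -0.0214, 0.0323]
ee_rot: [-0.5, -0.499, -0.5, 0.501]
contact_force: [-1.2, -0.1, -2.7]
width: 0.0411
```

Free descent. Seating and releasing.

Call:
arm_command([
  {"dp": [0.04,0,0],"angular": [0,0,0],"gripper": 30},
  {"dp": [0.03,0,0],"angular": [0,0,0],"gripper": 30},
  {"dp": [0.01,0,0],"angular": [0,0,0],"gripper": 30},
  {"dp": [0,0,0],"angular": [0,0,0],"gripper": 30},
  {"dp": [0,0,0],"angular": [0,0,0],"gripper": 44},
  {"dp": [0,0,0],"angular": [0,0,0],"gripper": 52},
  {"dp": [0,0,0],"angular": [0,0,0],"gripper": 60},
  {"dp": [0,0,0],"angular": [0,0,0],"gripper": 60},
])

```text
clock: 10.4
position: [0.4563, -0.0219, 0.0242]
ee_rot: [0.501, 0.5, 0.499, -0.5]
contact_force: [-0.1, 0.3, -0.2]
width: 0.0599
```

Call:
arm_command([
  {"dp": [-0.1,0,0],"angular": [0,0,0],"gripper": 60},
  {"dp": [-0.3,0,0],"angular": [0,0,0],"gripper": 60},
  {"dp": [-0.4,0,0],"angular": [0,0,0],"gripper": 60},
  {"dp": [-0.2,0.2,-0.2],"angular": [0,0,0],"gripper": 60},
  {"dp": [0,0.3,-0.35],"angular": [0,0,0],"gripper": 60},
  {"dp": [0,0.3,-0.35],"angular": [0,0,0],"gripper": 60},
  {"dp": [0,0.3,-0.35],"angular": [0,0,0],"gripper": 60},
  {"dp": [0,0.2,-0.35],"angular": [0,0,0],"gripper": 60},
])

```text
clock: 11.4
position: [0.617, 0.1727, 0.1566]
ee_rot: [0.502, 0.504, 0.495, -0.499]
contact_force: [-0.2, 0.2, 1.0]
width: 0.0595
```

```bash
python3 - <<'E'
from h import *
go([.637,.269,.07],np.pi/2)
s=get_image("side");t=get_image("top")
a=cv2.resize(s["image"][130:230,270:390],None,fx=4,fy=4,interpolation=cv2.INTER_CUBIC)
b=cv2.resize(t["image"][155:255,270:370],None,fx=4,fy=4,interpolation=cv2.INTER_CUBIC)
cv2.imwrite("pics/p6.png",np.hstack([a[:400],b[:400,:310]]))
E
```

```text
clk 11.4 tcp [0.617  0.1727 0.1566] w 0.0595 F [-0.2  0.2  1. ]
y [ 1.    -0.006  0.012] z [-0.006 -1.     0.003]
dp [ 0.721  0.154 -0.806]
rot [-0.004  0.002 -0.007]
```

View pics/p6.png

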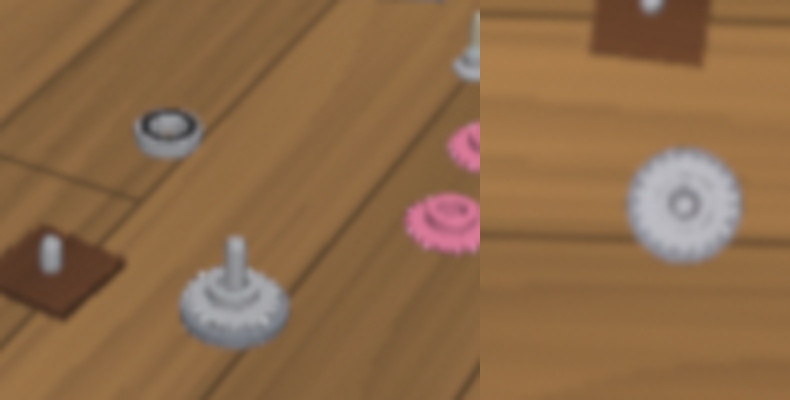

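Sprocket is seated flat on the tall foot with its boss up, post through the bore (side (235,300), top (685,205)). Next the spacer.

Call:
arm_command([
  {"dp": [0,0.05,-0.25],"angular": [-0.004,0.002,-0.007],"gripper": 60},
  {"dp": [0,0.05,-0.25],"angular": [0,0,0],"gripper": 60},
  {"dp": [0.15,0.05,-0.25],"angular": [0,0,0],"gripper": 60},
  {"dp": [0.25,0,-0.06],"angular": [0,0,0],"gripper": 60},
  {"dp": [0.25,0,0],"angular": [0,0,0],"gripper": 60},
  {"dp": [0.06,0,0],"angular": [0,0,0],"gripper": 60},
  {"dp": [0,0,0],"angular": [0,0,0],"gripper": 60},
  {"dp": [0,0,0],"angular": [0,0,0],"gripper": 60},
])

```text
clock: 12.5
position: [0.6363, 0.2731, 0.0765]
ee_rot: [0.502, 0.501, 0.5, -0.497]
contact_force: [0.6, 0.3, -0.1]
width: 0.0602
```

```bash
python3 - <<'E'
from h import *
go([.637,.2695,.012],np.pi/2)
E
```

```text
clk 12.5 tcp [0.6363 0.2731 0.0765] w 0.0602 F [ 0.6  0.3 -0.1]
y [1.    0.004 0.007] z [ 0.004 -1.    -0.002]
dp [0.537 0.002 0.031]
rot [ 0.003 -0.001 -0.004]
```

Call:
arm_command([
  {"dp": [0.1,0,0.03],"angular": [0.003,-0.001,-0.004],"gripper": 60},
  {"dp": [0.15,0,0],"angular": [0,0,0],"gripper": 60},
  {"dp": [0.15,0,0],"angular": [0,0,0],"gripper": 60},
  {"dp": [0.1,0,0],"angular": [0,0,0],"gripper": 60},
  {"dp": [0.04,0,0],"angular": [0,0,0],"gripper": 60},
  {"dp": [0,0,0],"angular": [0,0,0],"gripper": 60},
  {"dp": [0,0,0],"angular": [0,0,0],"gripper": 60},
  {"dp": [0,0,0],"angular": [0,0,0],"gripper": 60},
])

```text
clock: 13.5
position: [0.6376, 0.2692, 0.0088]
ee_rot: [0.5, 0.501, 0.499, -0.499]
contact_force: [0.7, 0.7, 0.0]
width: 0.06
```

```bash
python3 - <<'E'
from h import *
go([.637,.2695,.012],np.pi/2)
E
```

```text
clk 13.5 tcp [0.6376 0.2692 0.0088] w 0.06 F [0.7 0.7 0. ]
y [ 1.    -0.001  0.003] z [-0.001 -1.    -0.001]
dp [-0.027 -0.005 -0.003]
rot [-0.001 -0.001 -0.002]
```

Call:
arm_command([
  {"dp": [-0.03,-0.005,0],"angular": [0,-0.001,-0.002],"gripper": 50},
  {"dp": [0,0,0],"angular": [0,0,0],"gripper": 42},
  {"dp": [0,0,0],"angular": [0,0,0],"gripper": 30},
  {"dp": [0,0,0],"angular": [0,0,0],"gripper": 22},
  {"dp": [0,0,0],"angular": [0,0,0],"gripper": 22},
  {"dp": [0,0,0],"angular": [0,0,0],"gripper": 22},
  {"dp": [0,0,0],"angular": [0,0,0],"gripper": 22},
  {"dp": [0,0,0],"angular": [0,0,0],"gripper": 22},
], grip_force=40)

```text
clock: 14.5
position: [0.6376, 0.2694, 0.014]
ee_rot: [0.5, 0.501, 0.499, -0.5]
contact_force: [-0.2, 0.1, 0.2]
width: 0.0338
```

Call:
arm_command([
  {"dp": [-0.2,0,0],"angular": [0,0,0],"gripper": 22},
  {"dp": [-0.4,0,0],"angular": [0,0,0],"gripper": 22},
  {"dp": [-0.35,0,0],"angular": [0,0,0],"gripper": 22},
  {"dp": [-0.05,-0.2,0.2],"angular": [0,0,0],"gripper": 22},
  {"dp": [0,-0.3,0.38],"angular": [0,0,0],"gripper": 22},
  {"dp": [0,-0.3,0.38],"angular": [0,0,0],"gripper": 22},
  {"dp": [0,-0.25,0.38],"angular": [0,0,0],"gripper": 22},
  {"dp": [0,-0.25,0.38],"angular": [0,0,0],"gripper": 22},
])

```text
clock: 15.5
position: [0.4795, 0.0603, 0.1357]
ee_rot: [0.502, 0.5, 0.5, -0.498]
contact_force: [0.1, -0.2, -1.1]
width: 0.0334
```

```bash
python3 - <<'E'
from h import *
go([.4545,-.0214,.11],np.pi/2)
E
```

```text
clk 15.5 tcp [0.4795 0.0603 0.1357] w 0.0334 F [ 0.1 -0.2 -1.1]
y [1.    0.005 0.004] z [ 0.005 -1.     0.001]
dp [ 0.214 -0.212  0.68 ]
rot [ 0.003  0.001 -0.002]
```

Call:
arm_command([
  {"dp": [0,-0.08,0.3],"angular": [0.003,0.001,-0.002],"gripper": 22},
  {"dp": [0,-0.08,0.25],"angular": [0,0,0],"gripper": 22},
  {"dp": [0.1,-0.05,0.12],"angular": [0,0,0],"gripper": 22},
  {"dp": [0.12,0,0],"angular": [0,0,0],"gripper": 22},
  {"dp": [0,0,0],"angular": [0,0,0],"gripper": 22},
  {"dp": [0,0,0],"angular": [0,0,0],"gripper": 22},
  {"dp": [0,0,0],"angular": [0,0,0],"gripper": 22},
  {"dp": [0,0,0],"angular": [0,0,0],"gripper": 22},
])

```text
clock: 16.5
position: [0.4507, -0.0233, 0.108]
ee_rot: [0.499, 0.501, 0.499, -0.5]
contact_force: [-0.0, -0.5, 0.0]
width: 0.0342
```

```bash
python3 - <<'E'
from h import *
go([.454,-.0215,.095],np.pi/2)
s=get_image("side")
im=s["image"][130:230,270:390];cv2.imwrite("pics/s7.png",cv2.resize(im,None,fx=6,fy=6,interpolation=cv2.INTER_CUBIC))
p=get_state()["position"]
for X in(p+[0,0,.016],p-[0,0,.014],(.454,-.0215,.075)):print(((proj(s,np.array(X))-[270,130])*6).round(0))
E
```

```text
clk 16.5 tcp [ 0.4507 -0.0233  0.108 ] w 0.0342 F [-0.  -0.5  0. ]
y [ 1.    -0.003  0.001] z [-0.003 -1.    -0.001]
dp [ 0.109  0.028 -0.015]
rot [-0.002 -0.001 -0.   ]
[355. 288.]
[354. 335.]
[346. 363.]
```

View pics/s7.png

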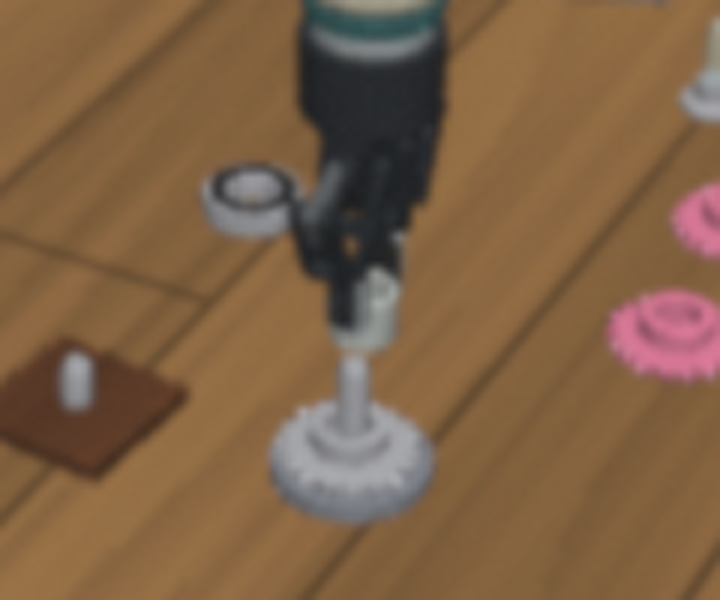

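The spacer (363,~320) hangs above the post (353,360). It's 10 px off against 8 expected, so the shift of +3.5 mm in x and +2 mm in y centres it. Lowering.

Call:
arm_command([
  {"dp": [0,0.033,-0.017],"angular": [-0.002,-0.001,0],"gripper": 22},
  {"dp": [0,0,0],"angular": [0,0,0],"gripper": 22},
  {"dp": [0.08,0,0],"angular": [0,0,0],"gripper": 22},
  {"dp": [0.08,0,0],"angular": [0,0,0],"gripper": 22},
  {"dp": [0.08,0,0],"angular": [0,0,0],"gripper": 22},
  {"dp": [0.08,0,0],"angular": [0,0,0],"gripper": 22},
  {"dp": [0.08,0,0],"angular": [0,0,0],"gripper": 22},
  {"dp": [0,0,0],"angular": [0,0,0],"gripper": 22},
])

```text
clock: 17.55
position: [0.4544, -0.0209, 0.0561]
ee_rot: [0.5, 0.5, 0.5, -0.5]
contact_force: [-0.9, 0.9, -0.8]
width: 0.0338
```

```bash
python3 - <<'E'
from h import *
go([.454,-.0215,.048],np.pi/2)
E
```

```text
clk 17.55 tcp [ 0.4544 -0.0209  0.0561] w 0.0338 F [-0.9  0.9 -0.8]
y [ 1.     0.    -0.001] z [ 0. -1.  0.]
dp [ 0.067 -0.003  0.005]
rot [0.    0.    0.001]
```

Call:
arm_command([
  {"dp": [0.035,0,0],"angular": [0,0,0],"gripper": 22},
  {"dp": [0.025,0,0],"angular": [0,0,0],"gripper": 22},
  {"dp": [0.01,0,0],"angular": [0,0,0],"gripper": 22},
  {"dp": [0,0,0],"angular": [0,0,0],"gripper": 22},
  {"dp": [0,0,0],"angular": [0,0,0],"gripper": 38},
  {"dp": [0,0,0],"angular": [0,0,0],"gripper": 50},
  {"dp": [0,0,0],"angular": [0,0,0],"gripper": 60},
  {"dp": [0,0,0],"angular": [0,0,0],"gripper": 60},
])

```text
clock: 18.55
position: [0.4558, -0.0212, 0.0484]
ee_rot: [0.501, 0.5, 0.499, -0.499]
contact_force: [0.5, -0.4, -0.2]
width: 0.0596
```

Call:
arm_command([
  {"dp": [-0.1,0,0],"angular": [0,0,0],"gripper": 60},
  {"dp": [-0.3,0,0],"angular": [0,0,0],"gripper": 60},
  {"dp": [-0.4,0,0],"angular": [0,0,0],"gripper": 64},
  {"dp": [0,0,-0.3],"angular": [0,0,0],"gripper": 64},
  {"dp": [0,0,-0.4],"angular": [0,0,0],"gripper": 64},
  {"dp": [0,0,-0.4],"angular": [0,0,0],"gripper": 64},
  {"dp": [0,0,-0.4],"angular": [0,0,0],"gripper": 64},
  {"dp": [0,0,-0.3],"angular": [0.07,0,0],"gripper": 64},
])

```text
clock: 19.55
position: [0.4589, 0.1987, 0.1546]
ee_rot: [0.472, 0.532, 0.466, -0.526]
contact_force: [-0.5, -0.8, -0.2]
width: 0.0636
```

```bash
python3 - <<'E'
from h import *
go([.457,.2125,.06],np.radians(83.7))
s=get_image("side")
im=s["image"][160:270,250:390];cv2.imwrite("pics/s8.png",cv2.resize(im,None,fx=5,fy=5,interpolation=cv2.INTER_CUBIC))
E
```

```text
clk 19.55 tcp [0.4589 0.1987 0.1546] w 0.0636 F [-0.5 -0.8 -0.2]
y [ 0.993 -0.119  0.013] z [-0.119 -0.993 -0.001]
dp [ 0.788 -0.04  -0.111]
rot [-0.006 -0.001 -0.008]
```

View pics/s8.png

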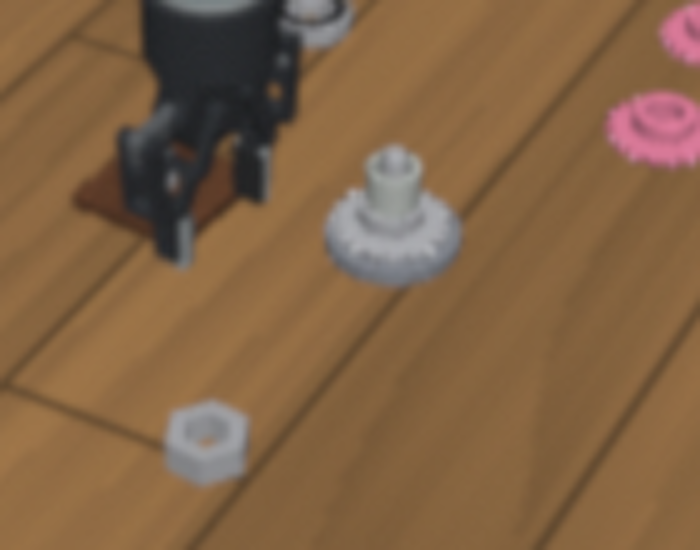

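Spacer is seated on the boss, post tip showing inside it (395,160). Down to the nut.

Call:
arm_command([
  {"dp": [0.1,-0.04,-0.11],"angular": [-0.006,-0.001,-0.008],"gripper": 66},
  {"dp": [0.25,0,0],"angular": [0,0,0],"gripper": 66},
  {"dp": [0.25,0,0],"angular": [0,0,0],"gripper": 66},
  {"dp": [0.2,0,0],"angular": [0,0,0],"gripper": 66},
  {"dp": [0.15,0,0],"angular": [0,0,0],"gripper": 66},
  {"dp": [0.05,0,0],"angular": [0,0,0],"gripper": 66},
  {"dp": [0,0,0],"angular": [0,0,0],"gripper": 66},
  {"dp": [0,0,0],"angular": [0,0,0],"gripper": 66},
])

```text
clock: 20.6
position: [0.4561, 0.218, 0.0317]
ee_rot: [0.471, 0.528, 0.474, -0.525]
contact_force: [-0.5, 0.0, -0.2]
width: 0.0662
```

```bash
python3 - <<'E'
from h import *
go([.457,.2125,.005],np.radians(83.7))
E
```

```text
clk 20.6 tcp [0.4561 0.218  0.0317] w 0.0662 F [-0.5  0.  -0.2]
y [ 0.994 -0.108 -0.001] z [-0.108 -0.994 -0.005]
dp [0.222 0.013 0.046]
rot [ 0.001 -0.003  0.001]
```

Call:
arm_command([
  {"dp": [0.0,0.01,0.045],"angular": [0,-0.003,0],"gripper": 66},
  {"dp": [0.1,0,0],"angular": [0,0,0],"gripper": 66},
  {"dp": [0.1,0,0],"angular": [0,0,0],"gripper": 66},
  {"dp": [0.0,0,0],"angular": [0,0,0],"gripper": 60},
  {"dp": [0,0,0],"angular": [0,0,0],"gripper": 54},
  {"dp": [0,0,0],"angular": [0,0,0],"gripper": 40},
  {"dp": [0,0,0],"angular": [0,0,0],"gripper": 32},
  {"dp": [0,0,0],"angular": [0,0,0],"gripper": 32},
], grip_force=50)

```text
clock: 21.6
position: [0.4576, 0.2124, 0.0074]
ee_rot: [0.472, 0.527, 0.472, -0.526]
contact_force: [0.7, 0.2, -0.8]
width: 0.0446
```

Call:
arm_command([
  {"dp": [0,0,0],"angular": [0,0,0],"gripper": 32},
  {"dp": [0,0,0],"angular": [0,0,0],"gripper": 32},
  {"dp": [0,0,0],"angular": [0,0,0],"gripper": 32},
  {"dp": [0,0,0],"angular": [0,0,0],"gripper": 32},
  {"dp": [-0.1,0,0],"angular": [0,0,0],"gripper": 32},
  {"dp": [-0.25,0,0],"angular": [0,0,0],"gripper": 32},
  {"dp": [-0.35,0,0],"angular": [0,0,0],"gripper": 32},
  {"dp": [-0.3,0,0],"angular": [0,0,0],"gripper": 32},
])

```text
clock: 22.6
position: [0.4546, 0.2115, 0.1292]
ee_rot: [-0.471, -0.524, -0.473, 0.528]
contact_force: [1.0, -0.1, -2.1]
width: 0.0443
```

```bash
python3 - <<'E'
from h import *
go([.454,-.0215,.11],np.radians(90))
E
```

```text
clk 22.6 tcp [0.4546 0.2115 0.1292] w 0.0443 F [ 1.  -0.1 -2.1]
y [ 0.994 -0.108 -0.006] z [-0.108 -0.994  0.002]
dp [0.163 0.206 1.93 ]
rot [-0.069  0.001  0.004]
```

Nut held. Carrying it to the tall spindle.

Call:
arm_command([
  {"dp": [0,0,0],"angular": [-0.069,0.001,0.004],"gripper": 32},
  {"dp": [0,0,0.3],"angular": [0,0,0],"gripper": 32},
  {"dp": [0,0,0.4],"angular": [0,0,0],"gripper": 32},
  {"dp": [0,0,0.4],"angular": [0,0,0],"gripper": 32},
  {"dp": [0,0,0.4],"angular": [0,0,0],"gripper": 32},
  {"dp": [0,0,0.3],"angular": [0,0,0],"gripper": 32},
  {"dp": [0,0,0.12],"angular": [0,0,0],"gripper": 32},
  {"dp": [0,0,0],"angular": [0,0,0],"gripper": 32},
])

```text
clock: 23.6
position: [0.4586, -0.0233, 0.1379]
ee_rot: [0.505, 0.503, 0.498, -0.493]
contact_force: [-0.0, 0.1, -2.2]
width: 0.0445
```

```bash
python3 - <<'E'
from h import *
go([.454,-.0215,.095],np.radians(90))
E
```

```text
clk 23.6 tcp [ 0.4586 -0.0233  0.1379] w 0.0445 F [-0.   0.1 -2.2]
y [1.    0.006 0.016] z [ 0.006 -1.    -0.004]
dp [ 0.357 -0.044 -0.014]
rot [ 0.004 -0.002 -0.01 ]
```

Call:
arm_command([
  {"dp": [0,-0.04,-0.014],"angular": [0.004,-0.002,-0.01],"gripper": 32},
  {"dp": [0.12,0,0],"angular": [0,0,0],"gripper": 32},
  {"dp": [0.12,0,0],"angular": [0,0,0],"gripper": 32},
  {"dp": [0.08,0,0],"angular": [0,0,0],"gripper": 32},
  {"dp": [0,0,0],"angular": [0,0,0],"gripper": 32},
  {"dp": [0,0,0],"angular": [0,0,0],"gripper": 32},
  {"dp": [0,0,0],"angular": [0,0,0],"gripper": 32},
  {"dp": [0,0,0],"angular": [0,0,0],"gripper": 32},
])

```text
clock: 24.6
position: [0.4529, -0.0164, 0.0968]
ee_rot: [0.5, 0.499, 0.503, -0.498]
contact_force: [0.1, 0.7, -2.8]
width: 0.0446
```

```bash
python3 - <<'E'
from h import *
go([.454,-.0215,.0715],np.radians(90))
s=get_image("side")
im=s["image"][130:230,270:390];cv2.imwrite("pics/s9.png",cv2.resize(im,None,fx=6,fy=6,interpolation=cv2.INTER_CUBIC))
p=get_state()["position"]
for X in(p+[0,0,.012],p-[0,0,.008],(.454,-.0215,.064)):print(((proj(s,np.array(X))-[270,130])*6).round(0))
E
```

```text
clk 24.6 tcp [ 0.4529 -0.0164  0.0968] w 0.0446 F [ 0.1  0.7 -2.8]
y [ 1.     0.006 -0.002] z [ 0.006 -1.    -0.003]
dp [0.211 0.009 0.043]
rot [ 0.004 -0.002  0.001]
[345. 317.]
[344. 348.]
[346. 380.]
```

View pics/s9.png

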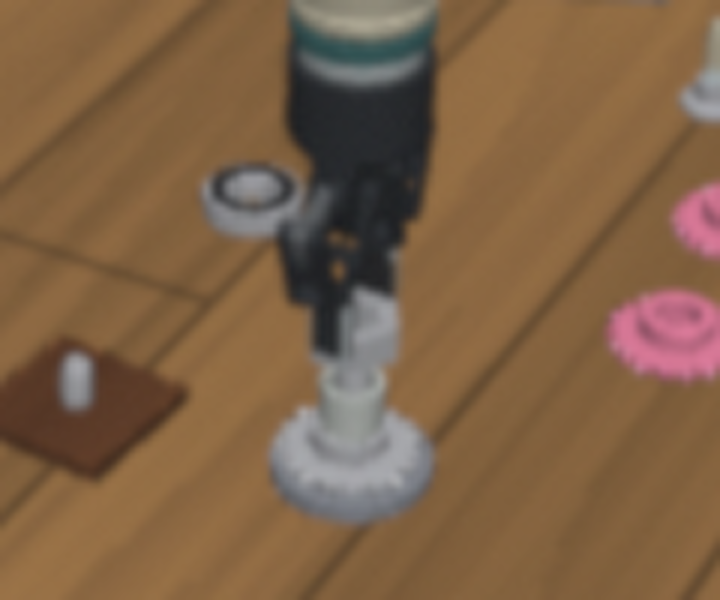

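The nut (centre about (354,330)) is just above the spacer (352,385). FK says it is 5 mm off towards +y. Correcting and lowering gently.

Call:
arm_command([
  {"dp": [0,0.02,0.04],"angular": [0.004,-0.002,0.001],"gripper": 32},
  {"dp": [0,0,0],"angular": [0,0,0],"gripper": 32},
  {"dp": [0.05,0,0],"angular": [0,0,0],"gripper": 32},
  {"dp": [0.05,0,0],"angular": [0,0,0],"gripper": 32},
  {"dp": [0.05,0,0],"angular": [0,0,0],"gripper": 32},
  {"dp": [0,0,0],"angular": [0,0,0],"gripper": 32},
  {"dp": [0,0,0],"angular": [0,0,0],"gripper": 32},
  {"dp": [0,0,0],"angular": [0,0,0],"gripper": 32},
])

```text
clock: 25.65
position: [0.4555, -0.0217, 0.0775]
ee_rot: [-0.5, -0.5, -0.5, 0.501]
contact_force: [0.1, 0.2, -2.2]
width: 0.0445
```

```bash
python3 - <<'E'
from h import *
go([.4555,-.0212,.0715],np.radians(90))
E
```

```text
clk 25.65 tcp [ 0.4555 -0.0217  0.0775] w 0.0445 F [ 0.1  0.2 -2.2]
y [ 1.    -0.001 -0.   ] z [-0.001 -1.     0.001]
dp [ 0.05   0.    -0.004]
rot [-0.001  0.     0.   ]
```

The nut is over the tip with no contact force. Seating, releasing, and leaving for the bearing.

Call:
arm_command([
  {"dp": [0.03,0,0],"angular": [0,0,0],"gripper": 32},
  {"dp": [0.02,0,0],"angular": [0,0,0],"gripper": 32},
  {"dp": [0.005,0,0],"angular": [0,0,0],"gripper": 32},
  {"dp": [0,0,0],"angular": [0,0,0],"gripper": 32},
  {"dp": [0,0,0],"angular": [0,0,0],"gripper": 46},
  {"dp": [0,0,0],"angular": [0,0,0],"gripper": 54},
  {"dp": [0,0,0],"angular": [0,0,0],"gripper": 64},
  {"dp": [0,0,0],"angular": [0,0,0],"gripper": 64},
])

```text
clock: 26.65
position: [0.4567, -0.0219, 0.0716]
ee_rot: [0.501, 0.501, 0.499, -0.5]
contact_force: [-0.7, -0.1, 0.6]
width: 0.0639
```

Call:
arm_command([
  {"dp": [-0.1,0,0],"angular": [0,0,0],"gripper": 66},
  {"dp": [-0.25,0,0],"angular": [0,0,0],"gripper": 75},
  {"dp": [-0.3,0,0],"angular": [0,0,0],"gripper": 82},
  {"dp": [0,0.25,0.28],"angular": [0,0,0],"gripper": 82},
  {"dp": [0,0.3,0.35],"angular": [0,0,0],"gripper": 82},
  {"dp": [0,0.3,0.35],"angular": [0,0,0],"gripper": 82},
  {"dp": [0,0.3,0.35],"angular": [0,0,0],"gripper": 82},
  {"dp": [0,0.2,0.25],"angular": [0,0,0],"gripper": 82},
])

```text
clock: 27.65
position: [0.6228, -0.2147, 0.1611]
ee_rot: [0.504, 0.501, 0.497, -0.497]
contact_force: [0.4, 0.3, 0.4]
width: 0.0819
```

```bash
python3 - <<'E'
from h import *
go([.6256,-.2212,.06],np.radians(90))
s=get_image("side");np.savez("s10.npz",**s);t=get_image("top");np.savez("t10.npz",**t)
E
```

```text
clk 27.65 tcp [ 0.6228 -0.2147  0.1611] w 0.0819 F [0.4 0.3 0.4]
y [1.    0.003 0.011] z [ 0.003 -1.     0.003]
dp [0.843 0.014 0.052]
rot [ 0.002  0.002 -0.007]
```

Call:
arm_command([
  {"dp": [0,0.014,0.052],"angular": [0.002,0.002,-0.007],"gripper": 82},
  {"dp": [0.3,0,0],"angular": [0,0,0],"gripper": 82},
  {"dp": [0.3,0,0],"angular": [0,0,0],"gripper": 82},
  {"dp": [0.2,0,0],"angular": [0,0,0],"gripper": 82},
  {"dp": [0,0,0],"angular": [0,0,0],"gripper": 82},
  {"dp": [0,0,0],"angular": [0,0,0],"gripper": 82},
  {"dp": [0,0,0],"angular": [0,0,0],"gripper": 82},
  {"dp": [0,0,0],"angular": [0,0,0],"gripper": 82},
])

```text
clock: 28.75
position: [0.6265, -0.2214, 0.0702]
ee_rot: [0.503, 0.5, 0.497, -0.499]
contact_force: [0.1, -0.6, 0.1]
width: 0.082
```

```bash
python3 - <<'E'
from h import *
go([.6256,-.2212,.003],np.radians(90))
s=dict(np.load("s10.npz"));t=dict(np.load("t10.npz"))
a=cv2.resize(s["image"][130:230,270:390],None,fx=4,fy=4,interpolation=cv2.INTER_CUBIC)
b=cv2.resize(t["image"][155:255,270:370],None,fx=4,fy=4,interpolation=cv2.INTER_CUBIC)
cv2.imwrite("pics/p10.png",np.hstack([a[:400],b[:400,:310]]))
E
```

```text
clk 28.75 tcp [ 0.6265 -0.2214  0.0702] w 0.082 F [ 0.1 -0.6  0.1]
y [1.    0.    0.007] z [ 0.    -1.     0.004]
dp [ 0.56  -0.011 -0.004]
rot [ 0.     0.003 -0.004]
```

View pics/p10.png

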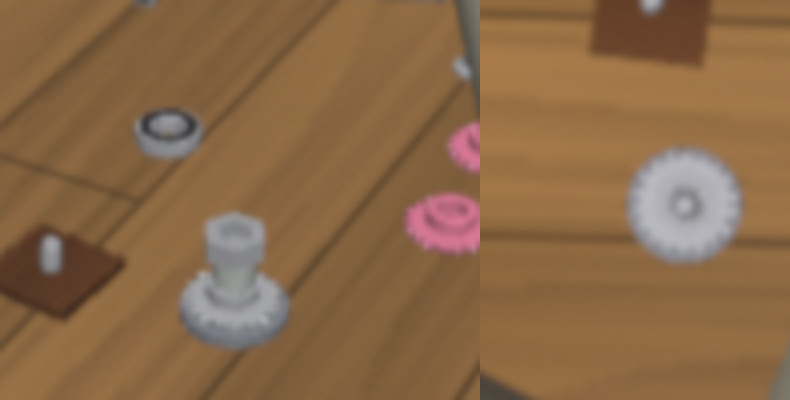

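The nut is seated flat on the spacer (235,240) and the stack is straight. Descending to the bearing.

Call:
arm_command([
  {"dp": [0.15,-0.008,0],"angular": [0,0.003,-0.004],"gripper": 82},
  {"dp": [0.15,0,0],"angular": [0,0,0],"gripper": 82},
  {"dp": [0.12,0,0],"angular": [0,0,0],"gripper": 82},
  {"dp": [0.08,0,0],"angular": [0,0,0],"gripper": 82},
  {"dp": [0.03,0,0],"angular": [0,0,0],"gripper": 82},
  {"dp": [0,0,0],"angular": [0,0,0],"gripper": 82},
  {"dp": [0,0,0],"angular": [0,0,0],"gripper": 82},
  {"dp": [0,0,0],"angular": [0,0,0],"gripper": 82},
])

```text
clock: 29.75
position: [0.6263, -0.2221, 0.0035]
ee_rot: [0.5, 0.5, 0.5, -0.5]
contact_force: [-0.3, -0.3, 0.2]
width: 0.0821
```

```bash
python3 - <<'E'
from h import *
go([.6256,-.2212,.003],np.radians(90))
E
```

```text
clk 29.75 tcp [ 0.6263 -0.2221  0.0035] w 0.0821 F [-0.3 -0.3  0.2]
y [ 1.    -0.     0.001] z [-0. -1.  0.]
dp [ 0.004 -0.006 -0.007]
rot [-0.     0.    -0.001]
```

Call:
arm_command([
  {"dp": [0,0,0],"angular": [0,0,0],"gripper": 74},
  {"dp": [0,0,0],"angular": [0,0,0],"gripper": 68},
  {"dp": [0,0,0],"angular": [0,0,0],"gripper": 58},
  {"dp": [0,0,0],"angular": [0,0,0],"gripper": 50},
  {"dp": [0,0,0],"angular": [0,0,0],"gripper": 50},
  {"dp": [0,0,0],"angular": [0,0,0],"gripper": 50},
  {"dp": [0,0,0],"angular": [0,0,0],"gripper": 50},
  {"dp": [0,0,0],"angular": [0,0,0],"gripper": 50},
])

```text
clock: 30.75
position: [0.6268, -0.2221, 0.0055]
ee_rot: [0.501, 0.501, 0.499, -0.499]
contact_force: [0.2, 1.0, 1.4]
width: 0.0591
```

Call:
arm_command([
  {"dp": [-0.1,0,0],"angular": [0,0,0],"gripper": 50},
  {"dp": [-0.25,0,0],"angular": [0,0,0],"gripper": 50},
  {"dp": [-0.25,0,0],"angular": [0,0,0],"gripper": 50},
  {"dp": [-0.05,-0.02,-0.3],"angular": [0,0,0],"gripper": 50},
  {"dp": [0,-0.05,-0.4],"angular": [0,0,0],"gripper": 50},
  {"dp": [0,-0.04,-0.4],"angular": [0,0,0],"gripper": 50},
  {"dp": [0,0,-0.4],"angular": [0,0,0],"gripper": 50},
  {"dp": [0,0,-0.3],"angular": [0,0,0],"gripper": 50},
])

```text
clock: 31.75
position: [0.6144, -0.004, 0.0886]
ee_rot: [0.501, 0.503, 0.496, -0.5]
contact_force: [0.2, 0.3, -1.9]
width: 0.0588
```

```bash
python3 - <<'E'
from h import *
go([.6105,.0085,.05],np.radians(90))
E
```

```text
clk 31.75 tcp [ 0.6144 -0.004   0.0886] w 0.0588 F [ 0.2  0.3 -1.9]
y [ 1.    -0.006  0.007] z [-0.006 -1.     0.002]
dp [ 0.321 -0.036 -0.105]
rot [-0.004  0.001 -0.004]
```

Call:
arm_command([
  {"dp": [0,-0.025,-0.1],"angular": [-0.004,0.001,-0.004],"gripper": 50},
  {"dp": [0.1,0,0],"angular": [0,0,0],"gripper": 50},
  {"dp": [0.12,0,0],"angular": [0,0,0],"gripper": 50},
  {"dp": [0.05,0,0],"angular": [0,0,0],"gripper": 50},
  {"dp": [0,0,0],"angular": [0,0,0],"gripper": 50},
  {"dp": [0,0,0],"angular": [0,0,0],"gripper": 50},
  {"dp": [0,0,0],"angular": [0,0,0],"gripper": 50},
  {"dp": [0,0,0],"angular": [0,0,0],"gripper": 50},
])

```text
clock: 32.75
position: [0.6115, 0.0058, 0.054]
ee_rot: [-0.5, -0.5, -0.499, 0.501]
contact_force: [0.4, 0.4, -2.1]
width: 0.0588
```

```bash
python3 - <<'E'
from h import *
go([.6115,.008,.0175],np.radians(90))
s=get_image("side")
im=s["image"][130:230,230:350];cv2.imwrite("pics/s11.png",cv2.resize(im,None,fx=6,fy=6,interpolation=cv2.INTER_CUBIC))
p=get_state()["position"]
for X in(p+[0,0,.0105],p-[0,0,.0055],(.6105,.008,.038),(.6105,.008,.012)):print(((proj(s,np.array(X))-[230,130])*6).round(0))
E
```

```text
clk 32.75 tcp [0.6115 0.0058 0.054 ] w 0.0588 F [ 0.4  0.4 -2.1]
y [ 1. -0. -0.] z [-0.    -1.     0.002]
dp [ 0.304 -0.    -0.019]
rot [-0.     0.001  0.   ]
[309. 322.]
[310. 345.]
[310. 363.]
[311. 400.]
```

View pics/s11.png

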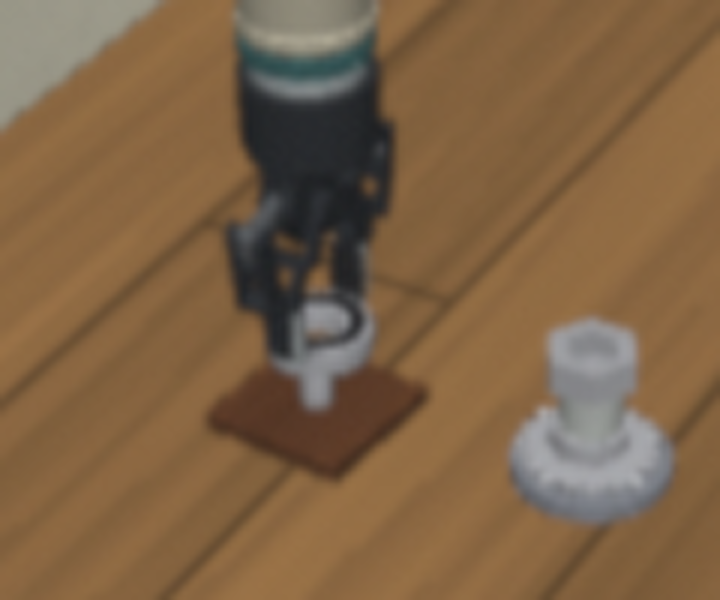

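The bearing (centre about (318,320)) is in line with the post (317,390), maybe 3 mm too far from the camera. Shifting +3 mm in y and lowering.

Call:
arm_command([
  {"dp": [0,-0.006,-0.023],"angular": [0,0,0],"gripper": 50},
  {"dp": [0,0,0],"angular": [0,0,0],"gripper": 50},
  {"dp": [0.06,0,0],"angular": [0,0,0],"gripper": 50},
  {"dp": [0.06,0,0],"angular": [0,0,0],"gripper": 50},
  {"dp": [0.06,0,0],"angular": [0,0,0],"gripper": 50},
  {"dp": [0.04,0,0],"angular": [0,0,0],"gripper": 50},
  {"dp": [0,0,0],"angular": [0,0,0],"gripper": 50},
  {"dp": [0,0,0],"angular": [0,0,0],"gripper": 50},
])

```text
clock: 33.8
position: [0.6105, 0.0091, 0.0254]
ee_rot: [-0.5, -0.499, -0.5, 0.501]
contact_force: [0.1, 0.7, -2.3]
width: 0.0591
```

```bash
python3 - <<'E'
from h import *
go([.6105,.0088,.0175],np.radians(90))
E
```

```text
clk 33.8 tcp [0.6105 0.0091 0.0254] w 0.0591 F [ 0.1  0.7 -2.3]
y [ 1.     0.    -0.001] z [ 0.    -1.     0.002]
dp [0.066 0.    0.002]
rot [0.    0.001 0.   ]
```

Call:
arm_command([
  {"dp": [0.035,0,0],"angular": [0,0,0],"gripper": 50},
  {"dp": [0.025,0,0],"angular": [0,0,0],"gripper": 50},
  {"dp": [0.006,0,0],"angular": [0,0,0],"gripper": 50},
  {"dp": [0,0,0],"angular": [0,0,0],"gripper": 50},
  {"dp": [0,0,0],"angular": [0,0,0],"gripper": 64},
  {"dp": [0,0,0],"angular": [0,0,0],"gripper": 72},
  {"dp": [0,0,0],"angular": [0,0,0],"gripper": 80},
  {"dp": [0,0,0],"angular": [0,0,0],"gripper": 80},
])

```text
clock: 34.8
position: [0.612, 0.0089, 0.0187]
ee_rot: [0.501, 0.5, 0.499, -0.5]
contact_force: [-0.0, 0.2, -0.0]
width: 0.0799
```

Call:
arm_command([
  {"dp": [-0.1,0,0],"angular": [0,0,0],"gripper": 80},
  {"dp": [-0.3,0,0],"angular": [0,0,0],"gripper": 80},
  {"dp": [-0.45,0,0],"angular": [0,0,0],"gripper": 80},
  {"dp": [-0.3,0,0.2],"angular": [0,0,0],"gripper": 80},
  {"dp": [0,0,0.45],"angular": [0,0,0],"gripper": 80},
  {"dp": [0,0,0.45],"angular": [0,0,0],"gripper": 80},
  {"dp": [0,0,0.45],"angular": [0,0,0],"gripper": 80},
  {"dp": [0,0,0.4],"angular": [0,0,0],"gripper": 80},
])

```text
clock: 35.8
position: [0.6142, -0.2274, 0.1701]
ee_rot: [0.506, 0.5, 0.498, -0.496]
contact_force: [0.2, 0.9, -0.8]
width: 0.0796
```

```bash
python3 - <<'E'
from h import *
go([.6105,.0088,.0175],np.radians(90))
s=get_image("side");t=get_image("top")
a=cv2.resize(s["image"][150:350,160:390],None,fx=2,fy=2,interpolation=cv2.INTER_CUBIC)
b=cv2.resize(t["image"][125:235,110:360],None,fx=3,fy=3,interpolation=cv2.INTER_CUBIC)[:,300:]
c=cv2.resize(s["image"][180:222,260:350],None,fx=5,fy=5,interpolation=cv2.INTER_CUBIC)
o=np.zeros((600,800,3),np.uint8)
o[:400,:340]=a[:,120:460];o[:330,345:795]=b[:,:450];o[385:595,345:795]=c
cv2.imwrite("pics/final.png",o)
# bystanders vs start
for n,i in(("top",t),("side",s)):
    d=cv2.absdiff(np.load(n+"0.npz")["image"],i["image"]).max(2)
    rois=dict(mirror=(120,140,180,172),mug=(135,195,180,230),bulb=(455,210,475,230)) if n=="top" else dict(mirror=(170,235,215,310),mug=(235,275,272,325))
    for k,(x0,y0,x1,y1) in rois.items(): print(n,k,(d[y0:y1,x0:x1]>30).sum())
E
```

```text
clk 35.8 tcp [ 0.6142 -0.2274  0.1701] w 0.0796 F [ 0.2  0.9 -0.8]
y [1.    0.008 0.013] z [ 0.008 -1.     0.005]
dp [ 1.262 -0.032 -1.975]
rot [ 0.005  0.003 -0.008]
top mirror 0
top mug 0
top bulb 0
side mirror 0
side mug 0
```

View pics/final.png

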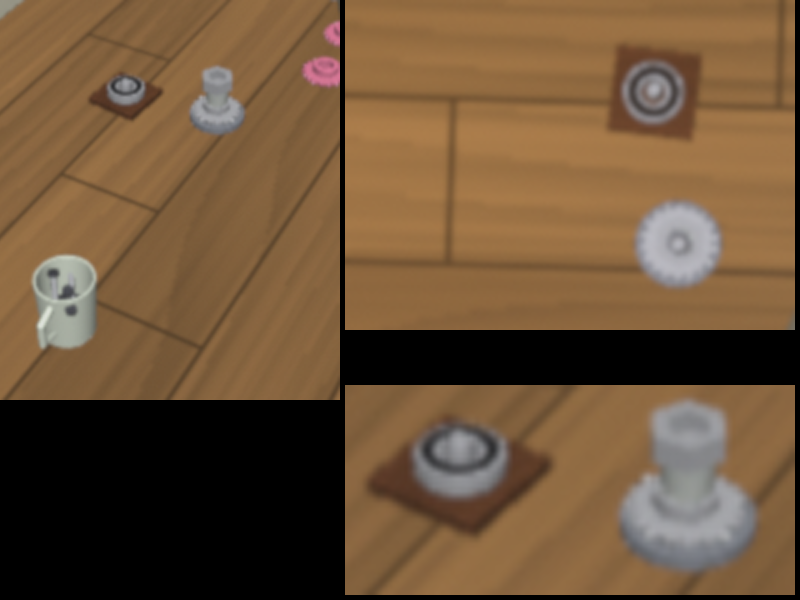

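The final view shows the bearing flat on the wooden foot with the post through it (460,455). The sprocket, spacer and nut stand straight on the tall spindle (688,490), and the bystanders have not moved. Handing in.

```bash
python3 -c "
from rig import *
print(sign_off())"
```

```text
the job is handed in; nothing more can be done
None
```

The job is done and handed in at about 36 s, with no verdict reported. On the tall spindle are the grey sprocket (boss up), the spacer on it and the nut on top. The bearing is on the short spindle.

- **Seating:** The final side and top views show all four parts flat and fully down. Each was let go at about the height expected for a seated part, and none caught on its post going down.
- **Forces and bystanders:** Forces read at the end of each move were only a few newtons. Comparing the start and end pictures showed no change at the mug and mirror in both views, or at the bulb in the top view; I did not compare the bulb in the side view.
- **First grasp failed:** The first close on the sprocket's boss was about 5 mm off to one side and too high. I opened, corrected and gripped again before lifting.
- **Disagreements:** The two cameras differed by about 6 mm. The side camera was off, judged against the fingertips, so I trusted the top view and corrected from close looks. The gripper width also read 2–3 mm less than the part sizes.

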